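# Match a heat-spreader plate to the old one by feel

## Robot

A 7-joint arm with a two-finger parallel gripper is mounted at the origin on a cart in front of the work surface, level with it; the furniture and walls round the work are solid. World frame = base frame: x ahead of the robot, y to its left, z up, the work surface at z = 0. Lengths are in m, angles in rad, forces in N, time in s.
With the tool pointing down it reaches from about 0.425 to 0.925 m from the base axis. Payload 6.8 kg.
Tool frame: the origin (TCP) lies on the front face of the gripper's body, between the roots of the fingers; the fingertips stand 73 mm ahead of it and the grasp point (between the pads) lies 54 mm ahead of it (env.nose_length is the distance from the TCP to the fingertips, in m); z points along the fingers, y is the line along which they close (so a half turn about z gives the same grasp; the last joint's range is limited). The gripper opens to 85 mm and grips with 20 to 120 N. Pads are 22 mm wide; open, the fingers measure 114 mm over their backs; the gripper's body (76 mm by 85 mm) begins 54 mm behind the grasp point. The pads swing forward as they close: fully open they stand 13 mm farther back than shut.
Start: joints at [1.156, 0.477, 0.022, 1.555, -0.011, 1.109, -0.083], TCP at [0.204, -0.643, 0.304] pointing down, gripper open.
Joint ranges: [-2.96, 2.96], [-0.34, 2.1], [-1.41, 1.46], [0.24, 2.44], [-1.37, 4.51], [0.17, 1.92], [-2.96, 2.96]. Speed limits (rad/s): [2.39, 2.39, 3.14, 3.14, 3.14, 3.14, 3.14].

## Interface

Orientations are given as a unit quaternion [w, x, y, z].
In Python, from cell import env, kin, camera, calibration, job gives the robot as it stands. The module is installed in compiled form; this text tells all that it offers. Calls block until the motion is done:
- env.reach(position, orientation): joint-space move of the TCP to a pose.
- env.movel(position, velocity=0.15, rot=None, stop_force=None): straight line of the TCP; rot=None keeps the orientation; velocity is the mean speed in m/s. With stop_force (N) it stops when the force on the tool has changed by that much, and returns True; else False.
- env.goto_joints(angles): joint-space move.
- env.grip(opening, f_grip=None): finger opening in m; f_grip is the grip in N (None keeps the last); returns when the fingers have stopped.
- env.dwell(seconds).
- kin.inverse_kinematics(position, orientation): joint angles nearest the present ones, or None.
- env.get_state(): the state.
- camera(name): name is "scene" or "side" or "wrist"; returns (picture, depth): 400x640x3 uint8, blue, green, red; 400x640 float32, m along the optical axis (not along the pixel's ray), 0 where there is no reading.
- calibration(name): a dict with "fx", "fy", "cx", "cy" (pixels), "k1" (the pictures are not rectified: a ray, as slopes to the right and down, at radius r is drawn at 1 + k1 r^2 times it, then the intrinsics apply), "rvec" (rotation vector, rad) and "tvec" (3), from world to camera coordinates, as OpenCV has them. Camera axes: x right, y down, z forward; pixel columns grow to the right and rows downward; lengths in m; the calibration is good to about 2 mm. A picture is of the moment at which its call begins: read the wrist's pose just before it. calibration takes no time and is no camera call; for the wrist camera it gives the pose at the moment of the call.
A pose or a line that the arm cannot do raises env.PlanningError and nothing moves.
- job.job_done(): hands the job in; it is judged then, once.
The state is a dict: "time": time; "qpos": joint angles; "joint_velocities": joint speeds; "joint_torque": joint torques, N m; "tcp_pos": TCP position; "orientation": TCP orientation; "force": force on the tool from outside, world axes, zero at the start; "torque": the same for the moment, N m; "opening": finger opening in m; "gripper_force": force on a finger pad.
Only numpy, scipy, OpenCV 4.12 (cv2) and the standard library are available. Lean on these libraries where they do the work, as an engineer would, in place of code of your own. Each camera call takes 0.05 s, during which the arm holds its last target. There are 200 camera calls.

## Task

The old heat-spreader plate on the left pan of the check scale needs a partner of the same thickness: first pinch it with the gripper where it stands to gauge its thickness, then pinch the spares on the stock tray in the same way to find the one that matches. Set only that one down gently, without dropping it, so that it stands upright and lengthways in the middle of the right pan, between the ribs, and let go; the two pans then hang level. Leave the old plate on its pan and the other spares standing where they are.

Things in the scene. Friction and masses are not known exactly. Their poses are not given: they have to be found in the camera images.
- check_scale: grey base of the twin-pan check scale, left of the stock tray, 170 (x) x 186 (y) x 10 mm, square to the bench; it carries a left and a right pan. Origin: centre of the underside.
- stock_tray: fixed flat light-grey tray, 200 (x) x 280 (y) mm, rim 14 mm high, floor 4 mm thick, in front of the robot, with four spare plates in a row across it (along its y axis), about 70 mm apart. Origin: centre of the underside.
- pan_right: pan of the scale, aluminium, 150 (x) x 80 (y) mm, floor 4 mm thick, end lips 10 mm high and 4 mm thick, leaving 142 mm between them; two ribs along x, 5 mm wide and 5 mm above the floor, at y = +-22.5 mm, leave a middle lane 40 mm wide. Origin: centre of its underside, 40 mm above the bench when empty; it sinks on a spring, 5 mm per newton (28 mm at most). Empty at the start.
- pan_left: Built, sprung and described like the right pan; origin also the centre of its underside. The old plate stands in its lane, within 7 mm and 0.06 rad of its middle, and has pressed it down by 10 to 20 mm within the first second.
- spare_1: spare aluminium plate on edge, 120 mm long (x), 72 mm high (z), standing on a black guard 16 long, 28 wide, 72 mm high at each end; bare metal between them 88 mm long, flat, centred in y, 9, 12, 15 or 18 mm thick (y), to be gauged (all spares differ; the old plate is built alike); 0.2 to 0.4 kg. Origin: centre of underside. Stands on the stock tray.
- spare_2: spare aluminium plate on edge, 120 mm long (x), 72 mm high (z), standing on a black guard 16 long, 28 wide, 72 mm high at each end; bare metal between them 88 mm long, flat, centred in y, 9, 12, 15 or 18 mm thick (y), to be gauged (all spares differ; the old plate is built alike); 0.2 to 0.4 kg. Origin: centre of underside. Stands on the stock tray.
- spare_3: spare aluminium plate on edge, 120 mm long (x), 72 mm high (z), standing on a black guard 16 long, 28 wide, 72 mm high at each end; bare metal between them 88 mm long, flat, centred in y, 9, 12, 15 or 18 mm thick (y), to be gauged (all spares differ; the old plate is built alike); 0.2 to 0.4 kg. Origin: centre of underside. Stands on the stock tray.
- spare_4: spare aluminium plate on edge, 120 mm long (x), 72 mm high (z), standing on a black guard 16 long, 28 wide, 72 mm high at each end; bare metal between them 88 mm long, flat, centred in y, 9, 12, 15 or 18 mm thick (y), to be gauged (all spares differ; the old plate is built alike); 0.2 to 0.4 kg. Origin: centre of underside. Stands on the stock tray.

How it is judged:
By the outcome, as a careful person would: the job done as asked, in the order asked, and still so for the second after the job is handed in, with the robot touching nothing.
It also fails if it takes over 72 s, if anything falls off the work surface, if the arm or the gripper's body presses on something with over 40 N, if the wrist force passes 120 N, or if a joint passes its speed limit or range.

## Working session

There is one attempt and no reset: what is moved stays moved. The work goes in short steps, each a Python script; the robot and the scene stay as the last script left them, time stands still between calls to the robot, and variables do not carry over. Pictures are saved under pics/ and viewed, at most 10 in all, crops included, and the job is handed in when it is done.

```bash
mkdir -p pics
cat > h.py <<'E'
import numpy as np, cv2
from cell import env, kin, camera, calibration, job
def K(c): return np.array([[c['fx'],0,c['cx']],[0,c['fy'],c['cy']],[0,0,1.]])
def rays(c,uv):
    uv=np.asarray(uv,float).reshape(-1,2)
    d=np.stack([(uv[:,0]-c['cx'])/c['fx'],(uv[:,1]-c['cy'])/c['fy']],1)
    s=d.copy()
    for _ in range(10): s=d/(1+c['k1']*(s**2).sum(1,keepdims=True))
    return s
def pose(c):
    R=cv2.Rodrigues(np.array(c['rvec'],float))[0]; t=np.array(c['tvec'],float).ravel(); return R,t
def onplane(c,uv,z):
    R,t=pose(c); s=rays(c,uv); d=np.c_[s,np.ones(len(s))]@R; o=-R.T@t
    return o+d*((z-o[2])/d[:,2])[:,None]
def cloud(c,depth):
    v,u=np.nonzero(depth>0); s=rays(c,np.c_[u,v]); z=depth[v,u][:,None]
    R,t=pose(c); P=(np.c_[s*z,z]-t)@R
    out=np.full(depth.shape+(3,),np.nan); out[v,u]=P; return out
E
python3 - <<'E'
from h import *
print(env.get_state(), env.nose_length)
ims=[]
for n in ("scene","side"):
    c=calibration(n); im,d=camera(n); np.savez(f'{n}.npz',im=im,d=d); cv2.imwrite(f'pics/{n}0.png',im); 
    R,t=pose(c); print(n,c,'cam at',-R.T@t, 'fwd',R[2])
E
```

```text
{'time': 0.0, 'qpos': array([ 1.15588624,  0.47777089,  0.02233735,  1.55646382, -0.01149993,
        1.10931574, -0.08312107]), 'joint_velocities': array([-6.88192452e-05,  2.11075422e-03, -1.50887693e-03,  6.13619081e-05,
        2.63729684e-03,  7.46426128e-04, -1.05964260e-03]), 'joint_torque': array([ 2.85784099e-04, -5.96443713e+01,  1.60831511e+00, -2.81195247e+01,
        1.25041135e-02,  9.41281964e-03, -3.91506092e-05]), 'tcp_pos': array([ 0.20371637, -0.64303149,  0.30293993]), 'orientation': array([-8.91366746e-04,  9.88255895e-01,  1.52805265e-01, -2.05863008e-04]), 'force': array([-0.28076247,  0.30602758, -0.28937765]), 'torque': array([-0.01071997, -0.04338517, -0.02023427]), 'gripper_force': 0.0, 'opening': 0.08506517920753348} 0.0726
scene {'fx': 468.83844502654665, 'fy': 468.83844502654665, 'cx': 312.1531718227303, 'cy': 196.145795815273, 'k1': -0.11649660570302003, 'rvec': array([ 0.83762041, -2.2269277 ,  1.4329804 ]), 'tvec': array([0.37889256, 0.18777799, 0.57635553])} cam at [0.00266229 0.58810032 0.40637024] fwd [ 0.58653924 -0.69280794 -0.41951029]
side {'fx': 384.0906313166492, 'fy': 384.0906313166492, 'cx': 323.4518087649584, 'cy': 199.475911543879, 'k1': -0.04284469983069151, 'rvec': array([ 0.19683356, -2.63045182,  1.56493252]), 'tvec': array([0.4853917 , 0.08366165, 0.80753155])} cam at [0.38170886 0.73422639 0.45817196] fwd [ 0.12923691 -0.86920093 -0.47727095]
```

View pics/scene0.png

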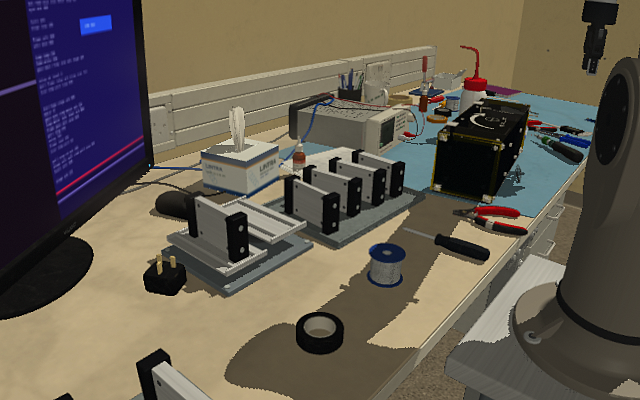

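View pics/side0.png

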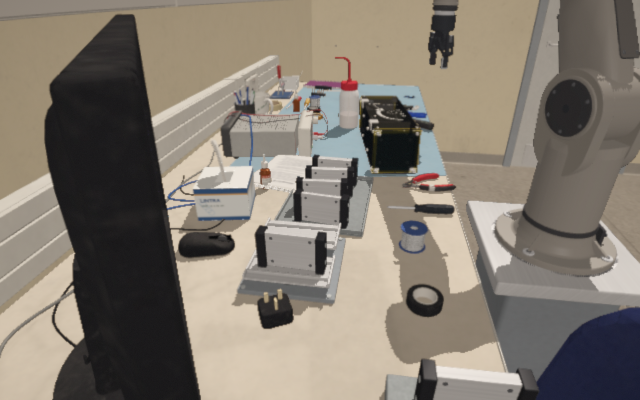

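The scene view shows the scale with the old plate at about (215,228), its empty right pan at (270,235), and the four spares at about (310,205), (335,190), (360,180) and (385,170). The side view shows the old plate at (290,250) and the spares behind it. A similar plate close to the cameras, at (475,385), is not part of the job.

Run:
```python
from h import *
for n,box in (("scene",(150,140,430,300)),("side",(230,145,380,305))):
    c=calibration(n); f=np.load(n+'.npz'); im,d=f['im'],f['d']; P=cloud(c,d)
    m=np.zeros(d.shape,bool); m[box[1]:box[3],box[0]:box[2]]=1
    dark=(im.max(2)<60)&m&(P[...,2]>0.02)&(P[...,2]<0.2)
    k,lab,st,ce=cv2.connectedComponentsWithStats(dark.astype(np.uint8))
    print(n)
    for i in range(1,k):
        if st[i,4]>40:
            q=P[lab==i]; print(st[i],np.percentile(q,2,axis=0).round(3),np.percentile(q,98,axis=0).round(3))
c=calibration('scene');f=np.load('scene.npz');P=cloud(c,f['d'])
q=P.reshape(-1,3); q=q[~np.isnan(q[:,0])]
g=np.zeros((400,500),np.float32)
# top-down max height map x 0.3..1.1, y -0.5..0.5 ; 2 mm
for n in('scene','side'):
    P=cloud(calibration(n),np.load(n+'.npz')['d']).reshape(-1,3);P=P[~np.isnan(P[:,0])]
    i=((P[:,0]-.3)/.002).astype(int);j=((.5-P[:,1])/.002).astype(int)
    ok=(i>=0)&(i<400)&(j>=0)&(j<500)&(P[:,2]<.3)
    np.maximum.at(g,(399-i[ok],j[ok]),P[ok,2])
cv2.imwrite('pics/top.png',np.clip(g*255/.15,0,255).astype(np.uint8))
```

```text
scene
[150 140   4  29  89] [0.766 0.138 0.067] [0.803 0.163 0.134]
[380 140  13   7  44] [ 0.585 -0.425  0.033] [ 0.596 -0.354  0.053]
[352 149  12  14  88] [ 0.537 -0.213  0.053] [ 0.551 -0.186  0.076]
[329 157  12  16 116] [ 0.54  -0.136  0.051] [ 0.556 -0.114  0.076]
[390 161  15  31 354] [ 0.432 -0.207  0.021] [ 0.448 -0.18   0.076]
[303 165  13  19 156] [ 0.549 -0.069  0.047] [ 0.565 -0.044  0.076]
[372 168  15  32 355] [ 0.438 -0.188  0.022] [ 0.463 -0.121  0.076]
[284 175  16  33 264] [ 0.54  -0.007  0.021] [0.555 0.018 0.076]
[347 177  15  33 409] [ 0.445 -0.078  0.021] [ 0.466 -0.052  0.076]
[156 191  48  47 832] [0.561 0.133 0.021] [0.743 0.217 0.102]
[321 192  19  36 533] [0.435 0.003 0.022] [0.463 0.03  0.076]
[225 212  24  51 941] [0.457 0.195 0.033] [0.474 0.222 0.102]
[370 243  36  20 475] [0.275 0.042 0.044] [0.317 0.091 0.046]
[150 261  36  25 588] [0.496 0.275 0.021] [0.546 0.322 0.03 ]
side
[366 145  14  23 236] [ 0.374 -0.401  0.023] [ 0.414 -0.265  0.089]
[312 156   6  10  42] [ 0.538 -0.2    0.053] [ 0.548 -0.184  0.075]
[340 159  17  64 521] [ 0.433 -0.184  0.022] [0.457 0.033 0.075]
[306 166   5  12  57] [ 0.541 -0.131  0.052] [ 0.552 -0.11   0.075]
[294 177   9  40 237] [ 0.54  -0.057  0.021] [0.56  0.02  0.076]
[256 226  11  41 326] [0.561 0.2   0.034] [0.574 0.221 0.102]
[315 233  12  41 387] [0.457 0.202 0.035] [0.47  0.225 0.102]
[258 295  19  10  72] [0.527 0.282 0.026] [0.55  0.306 0.029]
[279 294  11  11  80] [0.502 0.278 0.027] [0.518 0.3   0.03 ]
```

View pics/top.png

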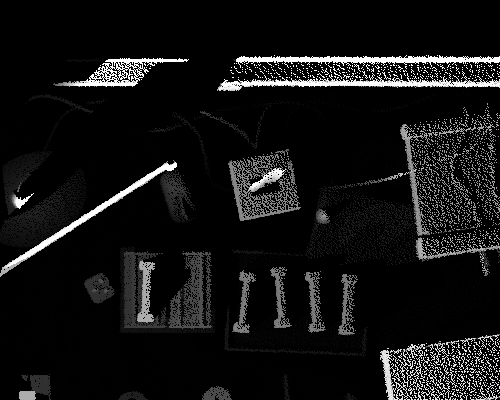

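The height map (up = +x, left = +y) shows the scale at columns 121-213 and rows 247-331. The old plate is at (146,291), and the four tilted spares are at (242,301), (281,297), (316,302) and (348,305). The monitor's edge runs to (172,162), clear of the work.

```bash
cat >> h.py <<'E'
def rect(P):
    r=cv2.minAreaRect(P[:,:2].astype(np.float32)); b=cv2.boxPoints(r)
    e=[b[1]-b[0],b[2]-b[1]]; e=max(e,key=np.linalg.norm); a=np.arctan2(e[1],e[0]); a=(a+np.pi/2)%np.pi-np.pi/2
    return np.array(r[0]),sorted(r[1]),a
E
python3 - <<'E'
from h import *
A=[]
for n in('scene','side'):
    P=cloud(calibration(n),np.load(n+'.npz')['d']).reshape(-1,3);A.append(P[~np.isnan(P[:,0])])
P=np.vstack(A); r=np.hypot(P[:,0],P[:,1]); az=np.degrees(np.arctan2(P[:,1],P[:,0]))
for a in range(-75,35,10):
    s=(r>.38)&(r<.85)&(abs(az-a)<5); print(a, P[s,2].max().round(3) if s.any() else None)
for nm,(x0,x1,y0,y1,z0,z1) in dict(old=(.44,.6,.165,.255,.092,.11),s1=(.42,.58,-.015,.045,.07,.085),s2=(.42,.58,-.085,-.03,.07,.085),s3=(.42,.58,-.155,-.1,.07,.085),s4=(.42,.58,-.22,-.17,.07,.085)).items():
    s=(P[:,0]>x0)&(P[:,0]<x1)&(P[:,1]>y0)&(P[:,1]<y1)&(P[:,2]>z0)&(P[:,2]<z1); q=P[s]; q=q[q[:,2]>np.median(q[:,2])-.003]
    c,l,a=rect(q); print(nm,c.round(4),np.round(l,4),round(a,3),'top',np.median(q[:,2]).round(4))
s=(P[:,0]>.43)&(P[:,0]<.61)&(P[:,1]>.07)&(P[:,1]<.165)&(P[:,2]>.03)&(P[:,2]<.06); c,l,a=rect(P[s]); print('panR',c,l,a,np.percentile(P[s,2],[2,50,98]))
E
```

```text
-75 0.444
-65 0.443
-55 0.173
-45 0.14
-35 0.141
-25 0.444
-15 0.446
-5 0.448
5 0.45
15 0.452
25 0.454
old [0.5165 0.2073] [0.0306 0.1206] -0.03 top 0.0997
s1 [0.4962 0.0107] [0.0312 0.1226] -0.125 top 0.0734
s2 [ 0.5051 -0.0607] [0.0308 0.1202] 0.068 top 0.0732
s3 [ 0.4964 -0.1304] [0.0334 0.1186] 0.073 top 0.0731
s4 [ 0.4905 -0.1966] [0.0326 0.1201] -0.046 top 0.0733
panR [0.52056944 0.11986738] [0.08576317131519318, 0.15368515253067017] 0.0036295652 [0.04099    0.04350756 0.04928086]
```

Run:
```python
from h import *
for n in('scene','side'):
    Q=cloud(calibration(n),np.load(n+'.npz')['d']); z=Q[...,2]; r=np.hypot(Q[...,0],Q[...,1]); az=np.degrees(np.arctan2(Q[...,1],Q[...,0]))
    s=(r>.38)&(r<.85)&(abs(az)<28)&(z>.15)
    v,u=np.nonzero(s); print(n,len(u)); 
    for k in range(0,len(u),max(1,len(u)//12)): print(u[k],v[k],Q[v[k],u[k]].round(3))
```

```text
scene 13388
50 0 [0.648 0.344 0.394]
82 12 [0.686 0.287 0.374]
117 24 [0.733 0.211 0.35 ]
81 37 [0.683 0.294 0.34 ]
132 49 [0.762 0.174 0.304]
114 62 [0.726 0.227 0.292]
99 75 [0.7   0.267 0.28 ]
97 88 [0.697 0.275 0.262]
106 101 [0.711 0.257 0.237]
131 113 [0.75  0.197 0.198]
125 126 [0.735 0.218 0.183]
106 141 [0.703 0.271 0.176]
81 174 [0.66  0.337 0.151]
side 1632
140 0 [0.63  0.334 0.454]
140 1 [0.631 0.333 0.453]
148 2 [0.63  0.321 0.452]
176 3 [0.631 0.257 0.449]
152 5 [0.63  0.314 0.449]
127 9 [0.651 0.328 0.446]
130 19 [0.678 0.285 0.433]
140 58 [0.757 0.16  0.37 ]
145 95 [0.761 0.161 0.313]
151 118 [0.76  0.159 0.274]
150 141 [0.764 0.169 0.236]
158 160 [0.768 0.152 0.194]
```

```bash
cat >> h.py <<'E'
def quat(yaw,flip=False):  # tool down; tool x along world yaw
    a=yaw+(np.pi if flip else 0)
    return np.array([0,np.cos(a/2),np.sin(a/2),0])
E
python3 - <<'E'
from h import *
for f in(0,1):
  for p in((.5,-.06,.3),(.5,.12,.3),(.5165,.2073,.17),(.49,-.2,.15)):
    print(f,p,kin.inverse_kinematics(p,quat(0,f)))
def snap(n):
    c=calibration('wrist'); im,d=camera('wrist'); np.savez(n+'.npz',im=im,d=d,**c); cv2.imwrite(f'pics/{n}.png',im)
    R,t=pose(c); print(n,env.get_state()['tcp_pos'],-R.T@t,R[2],env.get_state()['time'])
try: env.reach((.5,-.06,.3),quat(0,0)); 
except env.PlanningError as e: print(e); env.reach((.5,-.06,.3),quat(0,1))
snap('w1'); env.reach((.5,.10,.3),env.get_state()['orientation']); snap('w2')
print(env.get_state()['qpos'])
E
```

```text
0 (0.5, -0.06, 0.3) [ 0.348765    0.22786311 -0.4062671   1.94023123  0.10669664  0.99409288
 -1.6772105 ]
0 (0.5, 0.12, 0.3) [ 0.28937384  0.30679288 -0.76895007  1.89972561  0.24722175  1.03172062
 -2.15534639]
0 (0.5165, 0.2073, 0.17) [ 0.00739272  0.53293439 -0.64515928  1.92074925  0.4278583   0.82759814
 -2.4378318 ]
0 (0.49, -0.2, 0.15) [ 0.39858396  0.45108002 -0.15977271  2.02077171  0.11083284  0.67775423
 -1.40271205]
1 (0.5, -0.06, 0.3) [ 0.70153521  0.30198804 -0.83331213  1.91967677  0.25959772  1.03058086
  1.32635184]
1 (0.5, 0.12, 0.3) [ 0.54304143  0.42755329 -1.12503326  1.88686187  0.43300431  1.10093003
  0.82025483]
1 (0.5165, 0.2073, 0.17) [ 0.33676413  0.76220112 -1.15815132  1.90135727  0.81658939  1.05100678
  0.39469016]
1 (0.49, -0.2, 0.15) [ 0.77332224  0.52468699 -0.6343541   1.9955828   0.44515961  0.76075686
  1.44433851]
w1 [ 0.5000623  -0.06091175  0.29995541] [ 0.58424008 -0.06115587  0.37047219] [-3.25336538e-01 -3.61048726e-05 -9.45598295e-01] 2.4833
w2 [0.50020664 0.09876318 0.29981343] [0.58428316 0.09952616 0.37036949] [-3.25499213e-01 -4.36920770e-04 -9.45542210e-01] 3.2167
[ 0.11177052  0.25053316 -0.49953044  1.92189434  0.1421679   1.00392692
 -2.02521835]
```

```bash
python3 -c "
import cv2,numpy as np
a=cv2.imread('pics/w1.png');b=cv2.imread('pics/w2.png')
cv2.imwrite('pics/w12.png',cv2.resize(np.vstack([a,b]),None,fx=.75,fy=.75,interpolation=cv2.INTER_AREA))"
```

```text
(no output)
```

View pics/w12.png

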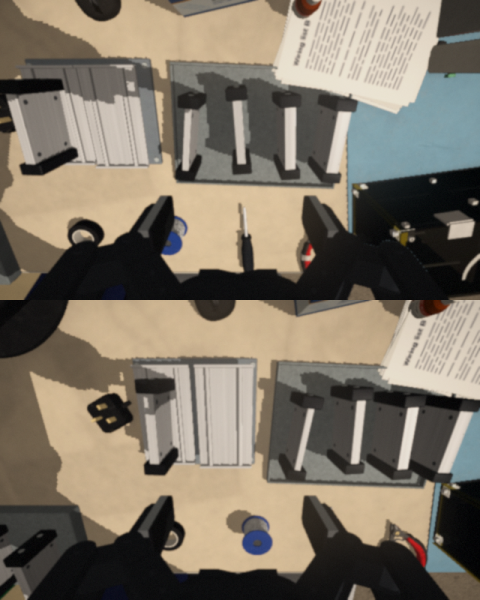

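The wrist views show all four spares' top edges. In the upper (first) view, in this downscaled picture, they are at about (190,135), (240,130), (290,135) and (338,140). The lower view shows the old plate at (158,425), the right pan at (225,415) and the spares to the right of it.

Run:
```python
from h import *
est=dict(old=(.5165,.2073,.0997),s1=(.4962,.0107,.0734),s2=(.5051,-.0607,.0732),s3=(.4964,-.1304,.0731),s4=(.4905,-.1966,.0733))
C={}
for w in('w1','w2'):
    f=dict(np.load(w+'.npz')); P=cloud(f,f['d']); im=f['im']
    for n,(x,y,z) in est.items():
        s=(abs(P[...,0]-x)<.07)&(abs(P[...,1]-y)<.03)&(abs(P[...,2]-z)<.006)
        k,lab,st,ce=cv2.connectedComponentsWithStats(s.astype(np.uint8))
        if k<2: continue
        i=1+st[1:,4].argmax()
        v,u=np.nonzero(lab==i); 
        if len(u)<150: print(w,n,len(u)); continue
        zt=np.percentile(P[v,u,2],80); sel=P[v,u,2]>zt-.0035; v,u=v[sel],u[sel]
        q=onplane(f,np.c_[u,v],zt); c,l,a=rect(q); (uu,vv),_,_=cv2.minAreaRect(np.c_[u,v].astype(np.float32))
        print(w,n,c.round(4),np.round(l,4),round(a,3),'ztop',zt.round(4),len(u)); C[w,n]=(f,(uu,vv))
for n in est:
    if ('w1',n) in C and ('w2',n) in C:
        L=[]
        for w in('w1','w2'):
            f,p=C[w,n]; R,t=pose(f); L.append((np.c_[R,t],rays(f,p)[0]))
        X=cv2.triangulatePoints(L[0][0],L[1][0],L[0][1],L[1][1]).ravel(); print('tri',n,(X[:3]/X[3]).round(4))
f=dict(np.load('w2.npz')); P=cloud(f,f['d'])
# right pan: lips/ribs profile
s=(abs(P[...,0]-.52)<.05)&(P[...,1]<.19)&(P[...,1]>.06)&(P[...,2]>.02)
q=P[s]
for y in np.arange(.07,.19,.003):
    t=q[abs(q[:,1]-y)<.0015]; print(round(y,3),len(t),np.median(t[:,2]).round(4) if len(t) else '',end=' | ')
print()
s=(abs(P[...,1]-.12)<.03); q=P[s]
for x in list(np.arange(.43,.462,.003))+list(np.arange(.58,.62,.003)):
    t=q[abs(q[:,0]-x)<.0015]; print(round(x,3),len(t),np.median(t[:,2]).round(4) if len(t) else '',end=' | ')
```

```text
w1 old [0.5185 0.2037] [0.0319 0.1189] -0.03 ztop 0.1024 2324
w1 s1 [0.4978 0.0082] [0.0278 0.1194] -0.119 ztop 0.0763 1552
w1 s2 [ 0.5079 -0.0632] [0.0278 0.1192] 0.071 ztop 0.0762 1840
w1 s3 [ 0.4992 -0.1321] [0.028  0.1195] 0.077 ztop 0.0762 2071
w1 s4 [ 0.4932 -0.1973] [0.029  0.1185] -0.056 ztop 0.0761 2212
w2 old [0.5185 0.2044] [0.0285 0.1184] -0.037 ztop 0.1028 2266
w2 s1 [0.4979 0.0098] [0.0282 0.1192] -0.122 ztop 0.0764 1553
w2 s2 [ 0.5074 -0.061 ] [0.0292 0.1186] 0.067 ztop 0.0764 1891
w2 s3 [ 0.4987 -0.1303] [0.0309 0.1191] 0.076 ztop 0.0761 2163
w2 s4 [ 0.4932 -0.1965] [0.0312 0.1189] -0.052 ztop 0.076 2400
tri old [0.5215 0.207  0.0979]
tri s1 [0.4998 0.0083 0.0704]
tri s2 [ 0.5102 -0.0627  0.0714]
tri s3 [ 0.5021 -0.1326  0.0738]
tri s4 [ 0.4969 -0.1976  0.0742]
0.07 640 0.3115 | 0.073 604 0.3129 | 0.076 439 0.3137 | 0.079 576 0.3126 | 0.082 623 0.3073 | 0.085 756 0.3055 | 0.088 699 0.3045 | 0.091 690 0.3044 | 0.094 708 0.304 | 0.097 683 0.3045 | 0.1 615 0.3063 | 0.103 661 0.305 | 0.106 718 0.3039 | 0.109 704 0.3044 | 0.112 713 0.3044 | 0.115 714 0.3062 | 0.118 645 0.3
[... 174 characters left out ...]
 | 0.148 969 0.2773 | 0.151 833 0.2862 | 0.154 1064 0.2851 | 0.157 791 0.2931 | 0.16 1718 0.2987 | 0.163 1424 0.2972 | 0.166 1147 0.299 | 0.169 1126 0.299 | 0.172 665 0.2948 | 0.175 251 0.0308 | 0.178 229 0.0307 | 0.181 229 0.0307 | 0.184 332 0.0348 | 0.187 201 0.0355 | 
0.43 0  | 0.433 0  | 0.436 0  | 0.439 0  | 0.442 0  | 0.445 1 0.0485 | 0.448 115 0.0503 | 0.451 223 0.0459 | 0.454 114 0.0444 | 0.457 127 0.0444 | 0.46 125 0.0446 | 0.58 176 0.0444 | 0.583 176 0.0446 | 0.586 179 0.0447 | 0.589 223 0.0448 | 0.592 191 0.0503 | 0.595 121 0.0504 | 0.598 132 0.0108 | 0.601 137 0.0104 | 0.604 160 0.0103 | 0.607 157 0.0006 | 0.61 116 0.0008 | 0.613 152 0.0006 | 0.616 160 0.0007 | 0.619 162 0.0007 |
```

```bash
cat >> h.py <<'E'
def gauge(x,y,yaw,ztop,depth=.024,op=.05):
    q=quat(yaw); z=ztop-depth+.054
    env.reach((x,y,ztop+.105),q); env.grip(op)
    hit=env.movel((x,y,z),.12,stop_force=8); s0=env.get_state()
    if hit: print('HIT',s0['tcp_pos'],s0['force']); env.movel((x,y,ztop+.105),.15); return
    env.grip(0.,20.); env.dwell(.2); s=env.get_state()
    env.grip(op); env.movel((x,y,ztop+.105),.2)
    print('opening',s['opening'].round(5),'pad',np.round(s['gripper_force'],1),'F',s['force'].round(1),'T',s['torque'].round(2),'t',env.get_state()['time'])
    return s['opening']
def snap(n):
    c=calibration('wrist'); im,d=camera('wrist'); np.savez(n+'.npz',im=im,d=d,**c); cv2.imwrite(f'pics/{n}.png',im); return c,im,d
def top(c,d,x,y,z):
    P=cloud(c,d); s=(abs(P[...,0]-x)<.07)&(abs(P[...,1]-y)<.03)&(abs(P[...,2]-z)<.006)
    k,lab,st,ce=cv2.connectedComponentsWithStats(s.astype(np.uint8)); i=1+st[1:,4].argmax()
    v,u=np.nonzero(lab==i); zt=np.percentile(P[v,u,2],80); sel=P[v,u,2]>zt-.0035; v,u=v[sel],u[sel]
    cc,l,a=rect(onplane(c,np.c_[u,v],zt)); return cc.round(4),np.round(l,4),round(a,3),zt.round(4)
E
python3 - <<'E'
from h import *
f=dict(np.load('w2.npz')); P=cloud(f,f['d'])
s=(abs(P[...,0]-.53)<.05)&(P[...,2]<.06); q=P[s]
print([(round(y,4),np.median(t[:,2]).round(4)) for y in np.arange(.07,.178,.002) for t in [q[abs(q[:,1]-y)<.001]] if len(t)>5])
print(gauge(.518,.2048,-.034,.1025))
env.reach((.5,.16,.26),quat(0)); c,im,d=snap('w3'); print(top(c,d,.518,.205,.1025), env.get_state()['time'])
E
```

```text
[(np.float64(0.07), np.float64(0.0079)), (np.float64(0.072), np.float64(0.0101)), (np.float64(0.074), np.float64(0.0104)), (np.float64(0.076), np.float64(0.0103)), (np.float64(0.078), np.float64(0.0438)), (np.float64(0.08), np.float64(0.0443)), (np.float64(0.082), np.float64(0.0444)), (np.float64(0.084), np.float64(0.0442)), (np.float64(0.086), np.float64(0.0443)), (np.float64(0.088), np.float64(0.0443)), (np.float64(0.09), np.float64(0.0444)), (np.float64(0.092), np.float64(0.0443)), (np.float64(0.094), np.float64(0.049)), (np.float64(0.096), np.float64(0.0492)), (np.float64(0.098), np.float64(0.0485)), (np.float64(0.1), np.float64(0.0443)), (np.float64(0.102), np.float64(0.0442)), (np.float64(0.104), np.float64(0.0442)), (np.float64(0.106), np.float64(0.0442)), (np.float64(0.108), np.float64(0.0444)), (np.float64(0.11), np.float64(0.0441)), (np.float64(0.112), np.float64(0.0444)), (np.float64(0.114), np.float64(0.0444)), (np.float64(0.116), np.float64(0.0443)), (np.float64(0.118), np.float64(0.0443)), (np.float64(0.12), np.float64(0.0443)), (np.float64(0.122), np.float64(0.0443)), 
[... 676 characters left out ...]
float64(0.0444)), (np.float64(0.158), np.float64(0.044)), (np.float64(0.164), np.float64(0.0104)), (np.float64(0.166), np.float64(0.0102)), (np.float64(0.168), np.float64(0.0112)), (np.float64(0.17), np.float64(0.0294)), (np.float64(0.172), np.float64(0.0304)), (np.float64(0.174), np.float64(0.0308)), (np.float64(0.176), np.float64(0.0307))]Traceback (most recent call last):
  File "<stdin>", line 5, in <module>
  File "h.py", line 33, in gauge
    print('opening',s['opening'].round(5),'pad',np.round(s['gripper_force'],1),'F',s['force'].round(1),'T',s['torque'].round(2),'t',env.get_state()['time'])
                    ^^^^^^^^^^^^^^^^^^
AttributeError: 'float' object has no attribute 'round'
```

```bash
sed -i "s/s\['opening'\].round(5)/round(s['opening'],5)/" h.py
python3 - <<'E'
from h import *
print(env.get_state()['time'])
env.reach((.5,.16,.26),quat(0)); c,im,d=snap('w3'); cc,l,a,zt=top(c,d,.518,.205,.1025); print(cc,l,a,zt)
gauge(cc[0],.2048,-.034,zt)
print(env.get_state()['time'])
E
```

```text
6.65
[0.5187 0.204 ] [0.0279 0.1191] -0.033 0.1027
opening 0.01154 pad 24.6 F [ 1.6  0.  -0.2] T [ 0.1  -0.34 -0.  ] t 10.075
10.075
```

Run:
```python
from h import *
for x,y,a in((.4978,.009,-.12),(.5077,-.0621,.069),(.499,-.1312,.077),(.4932,-.1969,-.054)):
    gauge(x,y,a,.0762)
env.reach((.47,-.09,.28),quat(0)); c,im,d=snap('w4')
for x,y in((.498,.009),(.508,-.062),(.499,-.131),(.493,-.197)): print(top(c,d,x,y,.0762))
```

```text
opening 0.00861 pad 28.5 F [-0.9  0.   7.1] T [-0.08  0.16  0.02] t 13.5167
opening 0.01136 pad 24.5 F [-1.4 -1.   6.6] T [-0.03  0.19  0.1 ] t 16.5083
opening 0.01486 pad 27.6 F [-0.7 -0.8  5. ] T [-0.   0.2  0. ] t 19.4417
opening 0.01761 pad 28.6 F [-1.  -0.4  6.4] T [-0.22  0.16  0.02] t 22.3167
(array([0.4972, 0.0076]), array([0.0283, 0.1183]), np.float32(-0.117), np.float64(0.0765))
(array([ 0.5073, -0.0632]), array([0.0278, 0.1182]), np.float32(0.072), np.float64(0.0764))
(array([ 0.4985, -0.1318]), array([0.0278, 0.1183]), np.float32(0.073), np.float64(0.0763))
(array([ 0.4931, -0.1966]), array([0.0287, 0.1183]), np.float32(-0.043), np.float64(0.0762))
```

Run:
```python
from h import *
x,y,a=.5074,-.0625,.071
env.reach((x,y,.18),quat(a)); env.grip(.05); print('F air',env.get_state()['force'].round(2))
print(env.movel((x,y,.1062),.12,stop_force=8)); env.grip(0.,45.); env.dwell(.2); print('open',env.get_state()['opening'])
env.movel((x,y,.23),.12); env.dwell(.3); print('F held',env.get_state()['force'].round(2))
env.reach((.522,.1183,.23),quat(0)); env.dwell(.3); s=env.get_state(); print(s['tcp_pos'],s['orientation'].round(4),s['opening'],s['force'].round(2),s['time'])
c,im,d=snap('w5'); print(top(c,d,.522,.1183,.2))
```

```text
F air [-0.39 -0.5   1.05]
False
open 0.011788862928158058
F held [-0.84  0.51 -2.92]
[0.52218624 0.11712496 0.22996182] [ 2.e-04  1.e+00 -1.e-03 -0.e+00] 0.011046058471050951 [-0.13  0.36 -3.3 ] 27.675
(array([0.5402, 0.1132]), array([0.0543, 0.0854]), np.float32(-0.272), np.float64(0.1998))
```

View pics/w5.png

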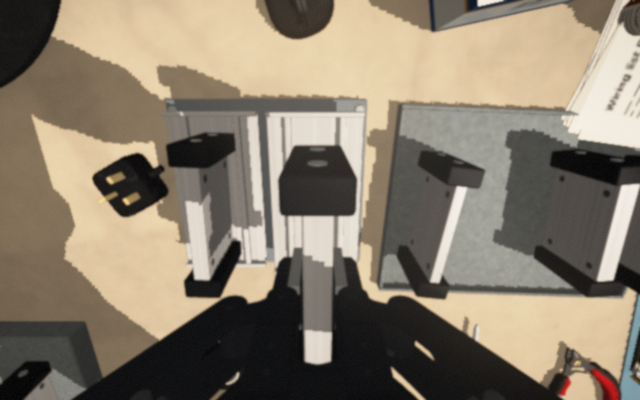

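The plate hangs upright and straight between the pads, with its far guard at (317,180), above the right pan's lane.

Run:
```python
from h import *
f=dict(np.load('w5.npz')); P=cloud(f,f['d'])
s=(P[...,2]>.196)&(P[...,2]<.204); s[:, :250]=0; s[:,390:]=0
v,u=np.nonzero(s&(np.arange(400)[:,None]<190)); q=P[v,u]; print('guard top',q.min(0).round(4),q.max(0).round(4),np.median(q[:,2]))
m=(P[...,2]>.19)&(P[...,2]<.21)&(f['im'].min(2)>110); v,u=np.nonzero(m); k=(u>290)&(u<345)&(v>215); q=P[v[k],u[k]]; print('metal',rect(q),len(q),np.median(q[:,2]))
env.dwell(.1); print(env.get_state()['tcp_pos'])
```

```text
guard top [0.5755 0.1026 0.196 ] [0.5818 0.1306 0.2011] 0.19909060061638606
metal (array([0.5299741 , 0.11671825]), [0.01206445787101984, 0.07137791067361832], np.float32(-0.0013189316)) 3774 0.19740846344053314
[0.52207694 0.11776636 0.23001439]
```

Run:
```python
from h import *
x,y=.522,.1195
env.movel((x,y,.158),.1); env.dwell(.2); print(env.get_state()['tcp_pos'],env.get_state()['force'].round(2))
for z in (.146,.140,.1365,.1330):
    h=env.movel((x,y,z),.03,stop_force=12); env.dwell(.3); s=env.get_state(); print(z,h,s['tcp_pos'].round(4),s['force'].round(2),s['opening'],s['time'])
c,im,d=snap('w6')
P=cloud(c,d); q=P[(abs(P[...,0]-.53)<.05)&(P[...,2]<.05)]
print([(round(yy,3),np.median(t[:,2]).round(4)) for yy in (.084,.088,.148,.152) for t in [q[abs(q[:,1]-yy)<.002]] if len(t)>5])
```

```text
[0.52239179 0.11958974 0.15867614] [ 0.17 -0.17 -3.01]
0.146 False [0.5221 0.1195 0.1461] [-0.21 -0.73 -2.74] 0.011824589979639465 29.7417
0.14 False [0.5221 0.1195 0.1401] [ 1.15  0.98 -0.98] 0.011513622784627482 30.3917
0.1365 False [0.522  0.1195 0.1365] [ 0.23  0.38 -0.85] 0.011801428505006728 30.9583
0.133 False [0.522  0.1195 0.1331] [ 0.87 -0.48  0.64] 0.01150306701862398 31.525
[(0.084, np.float64(0.0305)), (0.088, np.float64(0.0306)), (0.148, np.float64(0.0306)), (0.152, np.float64(0.0305))]
```

Run:
```python
from h import *
x,y=.522,.1195
env.grip(.022,20.); env.dwell(.3); env.grip(.05); env.movel((x,y,.24),.1); env.reach((.46,.06,.29),quat(0)); env.dwell(1.)
c,im,d=snap('w7'); P=cloud(c,d)
print('new',top(c,d,.522,.1185,.1025)); print('old',top(c,d,.518,.205,.1025))
for a,b in((.498,.009),(.499,-.131)): print(top(c,d,a,b,.0762))
q=P[(abs(P[...,0]-.53)<.05)&(P[...,2]<.05)]
print([(round(yy,3),np.median(t[:,2]).round(4)) for yy in (.084,.088,.094,.096,.098,.1,.136,.138,.14,.142,.148,.152,.172,.176,.182) for t in [q[abs(q[:,1]-yy)<.001]] if len(t)>5])
print(env.get_state()['time'])
```

```text
new (array([0.5217, 0.1184]), array([0.0282, 0.1172]), np.float32(0.001), np.float64(0.1029))
old (array([0.5182, 0.2032]), array([0.0292, 0.1185]), np.float32(-0.035), np.float64(0.1027))
(array([0.4971, 0.0092]), array([0.0281, 0.1183]), np.float32(-0.122), np.float64(0.0765))
(array([ 0.4985, -0.1299]), array([0.0297, 0.1185]), np.float32(0.073), np.float64(0.0763))
[(0.084, np.float64(0.0309)), (0.088, np.float64(0.0308)), (0.094, np.float64(0.0354)), (0.096, np.float64(0.0359)), (0.098, np.float64(0.0354)), (0.1, np.float64(0.0309)), (0.14, np.float64(0.0368)), (0.142, np.float64(0.0358)), (0.148, np.float64(0.031)), (0.152, np.float64(0.0309)), (0.172, np.float64(0.0295)), (0.176, np.float64(0.0309)), (0.182, np.float64(0.0309))]
35.275
```

View pics/w7.png

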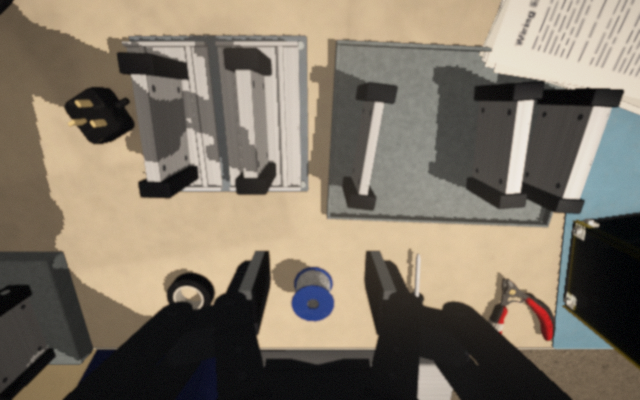

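The picture shows the new plate upright in the right pan's lane at (250,120), the old one at (160,120), and the other three spares still standing. Both pan floors measure 0.0309 m, so the pans hang level.

```bash
python3 -c "
from h import *
print(job.job_done())"
```

```text
the job is handed in; nothing more can be done
None
```

I handed the job in at about 35 s: `spare_2` matched the old plate (pinch readings of 11.4 and 11.5 mm, so both 12 mm) and now stands upright and released in the middle of the right pan, the pans hang level, and the old plate and other spares still stand in place.

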